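Load the bottle shaker and throw its gear lever into the marked notch

TASK

Load the bench shaker: stand the two loose reagent bottles upright in its carrier, one in each cell, while the gear lever is still in its parking notch. Then lift the lever out of that notch, swing it round and let it drop fully home into the notch marked by the tall stud on the deck, and let go. Keep the bottles upright throughout and leave the measuring cylinder, the petri dish and the marker pen where they are.

Things in the scene. Friction and masses are not known exactly. Their poses are not given: they have to be found in the camera images.
- shaker: Fixed bench shaker; origin under its middle on the pedestal top, front -x, left +y. Base 150 x 264 mm, top at 14 mm. Left: open aluminium carrier 140 x 72 mm, walls 4 mm, rims at 60 mm, a cross wall making two cells 64 x 64 mm inside, one behind the other. Right: gear box with dark deck at 52 mm, lever, three marks and a curved row of five steel teeth (16 mm high) with four notches between.
- cell_front (a point): Centre of the floor of the carrier's front cell, 18 mm above the pedestal top; axes as the shaker's. A standing bottle's origin comes here.
- cell_back (a point): Centre of the floor of the carrier's back cell (68 mm behind the front one); otherwise the same.
- lever_hinge (a point): Point of the lever's vertical pivot axis at deck height (shaker frame 55, -55, 52 mm); axes as the shaker's. The lever reaches from here toward the front.
- lever_swing (a joint): Lever swing about its upright pivot, rad: 0 in the parking notch (rightmost seen from the front), grows as it swings left (clockwise from above). Notches at 0, 0.454, 0.908, 1.362 (about 3 mm play each way at the nose, 62 mm from the pivot). At q the lever points from the pivot along (-cos p, -sin p) in the shaker's x, y with p = 0.681 - q.
- lever_lift (a joint): Lift of the lever along its pivot, m: 0 with its nose fully down in a notch, stop at 0.022. It clears the teeth above 0.012, where it also rests if lowered on a tooth; a spring of 2 to 6 N presses it down. It cannot swing out of a notch unless lifted.
- lever_knob (a point): Middle of the lever's upright white knob: cylinder 24 mm in diameter, 38 mm tall (19 mm above and below this point), 85 mm from the pivot axis, fixed on the 11 mm steel lever bar just under it. It turns with the lever; x points from the knob to the pivot. Lever down: 100 mm above the pedestal top. Grip from above, lift, carry round the arc.
- lever_pointer (a point): Point on the lever's centre line 106 mm from the pivot axis (9 mm past the tip of its bar), where the marks are; stands over the mark of the notch the lever is in.
- stud: The mark: upright steel stud, 14 mm in diameter, 20 mm tall, bevelled top, fixed on the deck in front of one of the three notches left of the parking notch, 106 mm from the pivot axis; origin at its foot on the deck. The other two notches have small flat rivets, 8 mm in diameter, 2 mm high; the parking notch has none.
- bottle_wide: Loose glass reagent bottle with screw cap, standing: 53 mm in diameter, 108 mm tall, cap 43 mm in diameter from 86 mm up; about 0.17 kg; origin at the middle of its underside, z up.
- bottle_slim: Loose glass reagent bottle with a tall screw cap, standing: 48 mm in diameter, 98 mm tall, cap 40 mm in diameter from 68 mm up; about 0.1 kg; origin at the middle of its underside, z up.
- cylinder: Bystander: plastic measuring cylinder standing on its six-sided foot, 48 x 54 mm, 150 mm tall; origin at the middle of its underside.
- dish: Bystander: closed petri dish, 90 mm in diameter, 15 mm tall; origin at the middle of its underside.
- pen: Bystander: marker pen lying flat, 18 x 136 x 20 mm, long along its y; origin under its middle.
Mind the look-alikes: they are no part of the job. Leave any pink look-alike of the bottle_slim alone.

How it is judged:
On the way, in this order (a step that is already met when the one before it is completed fails the run):
1. both bottles stand in the carrier, one in each cell, released, with the lever still down in its parking notch ((((horizontal distance between bottle_wide and cell_front below 0.013 m and z of bottle_wide in the frame of cell_front between -0.006 and 0.006 m and angle between bottle_wide's own z axis and vertical below 0.12 rad) and (horizontal distance between bottle_slim and cell_back below 0.013 m and z of bottle_slim in the frame of cell_back between -0.006 and 0.006 m and angle between bottle_slim's own z axis and vertical below 0.12 rad)) or ((horizontal distance between bottle_wide and cell_back below 0.013 m and z of bottle_wide in the frame of cell_back between -0.006 and 0.006 m and angle between bottle_wide's own z axis and vertical below 0.12 rad) and (horizontal distance between bottle_slim and cell_front below 0.013 m and z of bottle_slim in the frame of cell_front between -0.006 and 0.006 m and angle between bottle_slim's own z axis and vertical below 0.12 rad))) and contact force between each of bottle_wide, bottle_slim and the fingers below 0.5 N and value of joint lever_swing below 0.15 rad and value of joint lever_lift below 0.004 m), for 0.2 s.
2. the lever is fully down in the notch marked by the tall stud (value of joint lever_lift below 0.003 m and horizontal distance between lever_pointer and stud below 0.012 m), for 0.2 s.
At the end, for the whole second after the job is handed in: Each bottle stands at rest on the floor of its own cell (within 13 mm of the cell centre horizontally, 6 mm in height, tilt under 0.12 rad); the lever rests fully down (lift under 3 mm) in the notch marked by the tall stud (pointer within 12 mm of the stud horizontally) (all of step 2 and (((horizontal distance between bottle_wide and cell_front below 0.013 m and z of bottle_wide in the frame of cell_front between -0.006 and 0.006 m and angle between bottle_wide's own z axis and vertical below 0.12 rad) and (horizontal distance between bottle_slim and cell_back below 0.013 m and z of bottle_slim in the frame of cell_back between -0.006 and 0.006 m and angle between bottle_slim's own z axis and vertical below 0.12 rad)) or ((horizontal distance between bottle_wide and cell_back below 0.013 m and z of bottle_wide in the frame of cell_back between -0.006 and 0.006 m and angle between bottle_wide's own z axis and vertical below 0.12 rad) and (horizontal distance between bottle_slim and cell_front below 0.013 m and z of bottle_slim in the frame of cell_front between -0.006 and 0.006 m and angle between bottle_slim's own z axis and vertical below 0.12 rad))) and linear speed of each of bottle_wide, bottle_slim below 0.02 m/s and velocity of joint lever_swing between -0.05 and 0.05 rad/s); the robot touches nothing.
It fails at once if a bottle is tipped by more than 0.7 rad (angle between any of bottle_wide, bottle_slim's own z axis and vertical above 0.7 rad).
It fails at once if the measuring cylinder, the petri dish or the marker pen is moved more than 30 mm (distance of any of cylinder, dish, pen from where it was at the start of the episode above 0.03 m).
It also fails if it takes over 67 s, if anything falls off the work surface, if the arm or the gripper's body presses on something with over 40 N, if the wrist force passes 120 N, or if a joint passes its speed limit or range.

ROBOT

A 6-joint arm with a two-finger parallel gripper is mounted at the origin on a cart in front of the work surface, level with it; the furniture and walls round the work are solid. World frame = base frame: x ahead of the robot, y to its left, z up, the work surface at z = 0. Lengths are in m, angles in rad, forces in N, time in s.
With the tool pointing down it reaches from about 0.375 to 0.975 m from the base axis. Payload 3.8 kg.
Tool frame: the origin (TCP) lies at the centre of the arm's flange, where the gripper is bolted on; the fingertips stand 173 mm ahead of it and the grasp point (between the pads) lies 155 mm ahead of it (bot.tip_reach is the distance from the TCP to the fingertips, in m); z points along the fingers, y is the line along which they close (so a half turn about z gives the same grasp; the last joint's range is limited). The gripper opens to 85 mm and grips with 20 to 120 N. Pads are 22 mm wide; open, the fingers measure 114 mm over their backs; the gripper's body (76 mm by 85 mm) begins 54 mm behind the grasp point. The pads swing forward as they close: fully open they stand 13 mm farther back than shut.
Start: joints at [-1.202, 0.264, 1.604, -0, 1.274, -0.037], TCP at [0.266, -0.62, 0.405] pointing down, gripper open.
Joint ranges: [-2.63, 2.63], [-0.94, 2.18], [0.31, 2.57], [-1.31, 4.45], [0, 2.66], [-2.55, 2.55]. Speed limits (rad/s): [2.57, 2.57, 3.14, 3.14, 3.14, 3.14].

INTERFACE

Orientations are given as a rotation vector (axis times angle).
In Python, from workcell import bot gives the robot as it stands.
- The arm moves only by the tool drive_tool, never from a script. Its arguments are lists of equal length, an entry for each row: "claw": the finger opening in mm, from 0 to 85.4; "slide": the shift along the world's x, y, z each as a share of 0.5 m, from -1 to 1, a list of three; "yaw": the turn about the world's z as a share of 180 degrees, from -1 to 1. A call has 1 to 8 rows; each row is the pose to reach, as a shift and turn from the pose commanded when the call began, turning the shorter way round; what a row does not reach only later rows make up. A row lasts 1/12 s, in which the tool goes at most 41.7 mm and 7.16 degrees, less where a joint would pass 70% of its speed; a pose out of reach is approached as far as the arm can. A call with a number of a shift or a turn outside -1 to 1 is refused whole. A call with a gripper value outside its range is refused whole. The fingers move at their own pace and stop on an object; "newtons" is the grip in N (left out, the last holds). Time passes only in rows, so rows that repeat a pose let the fingers close. It gives the time, the measured TCP pose, the force, the opening and the grip force at its end, in the units of the state.
- bot.read_state(): the state, without advancing time (a new reading comes with each control period).
- bot.read_camera(name): name is "side" or "top"; returns a dict with "color" (480x640x3 uint8, red, green, blue), "depth" (480x640 float32, m along the optical axis (not along the pixel's ray), 0 where there is no reading), "mtx" (3x3 intrinsics, pixels), "k1" (the pictures are not rectified: a ray, as slopes to the right and down, at radius r is drawn at 1 + k1 r^2 times it, then the intrinsics apply), "eye" and "rotation" of the camera in the world. Camera axes: x right, y up, looking along -z (the intrinsics and any distortion apply to the point x, -y, -z); pixel columns grow to the right and rows downward; lengths in m; the calibration is good to about 2 mm. A picture is of the moment at which its call begins.
- bot.finish_job(): hands the job in; it is judged then, once.
The state is a dict: "time": time; "q": joint angles; "joint_vel": joint speeds; "joint_torque": joint torques, N m; "tool_pos": TCP position; "tcp_rot": TCP orientation; "wrist_force": force on the tool from outside, world axes, zero at the start; "torque": the same for the moment, N m; "width": opening from 0.0 (shut) to 1.0 (fully open); "grip_force": force on a finger pad.
Only numpy, scipy, OpenCV 4.12 (cv2) and the standard library are available. Lean on these libraries where they do the work, as an engineer would, in place of code of your own. Each camera call takes 0.05 s, during which the arm holds its last target. There are 200 camera calls.

## Working session

There is one attempt and no reset: what is moved stays moved. The work goes in short steps, Python scripts to look and compute and a tool call to move; the robot and the scene stay as the last step left them, time stands still between calls to the robot, and variables do not carry over. Pictures are saved under pics/ and viewed, at most 10 in all, crops included, and the job is handed in when it is done.

Besides the shell and the picture viewer there is one more tool, called after "Emit:" as name(argument=value, ...), one argument or row to a line, values as JSON. drive_tool: Moves the arm, as the interface text tells. Shift numbers are shares of 0.5 m and turn numbers shares of 180 degrees, none past 1 either way. Its arguments: {"type":"object","properties":{"claw":{"type":"array","items":{"type":"number"}},"slide":{"type":"array","items":{"type":"array","items":{"type":"number"}}},"yaw":{"type":"array","items":{"type":"number"}},"newtons":{"type":"number"}},"required":["claw","slide","yaw"]}

```bash
mkdir -p pics; cat > h.py <<'E'
import numpy as np, cv2
from workcell import bot
def shot(n,save=None):
    c=bot.read_camera(n)
    if save: cv2.imwrite('pics/'+save,c['color'][:,:,::-1])
    np.savez(''+n+'.npz',**{k:np.array(v) for k,v in c.items()})
    return c
def load(n): return np.load(''+n+'.npz')
def R(c):
    r=np.array(c['rotation'])
    return r if r.shape==(3,3) else cv2.Rodrigues(r)[0]
def rays(c,uv):
    uv=np.array(uv,float).reshape(-1,2);m=c['mtx']
    d=(uv-[m[0,2],m[1,2]])/[m[0,0],m[1,1]]
    s=d.copy()
    for _ in range(20): s=d/(1+float(c['k1'])*(s**2).sum(1,keepdims=True))
    return np.c_[s[:,0],-s[:,1],-np.ones(len(s))]@R(c).T
def atz(c,uv,z):
    r=rays(c,uv);return c['eye']+r*((z-c['eye'][2])/r[:,2])[:,None]
def pts(c,uv):
    uv=np.array(uv).reshape(-1,2);d=c['depth'][uv[:,1],uv[:,0]]
    return c['eye']+rays(c,uv)*d[:,None]
def cloud(c):
    g=np.mgrid[0:480,0:640];uv=np.c_[g[1].ravel(),g[0].ravel()]
    return pts(c,uv).reshape(480,640,3)
E
python3 - <<'E'
from h import *
for n in('top','side'):
    c=shot(n,n+'0.png');print(n,c['eye'],R(c),c['mtx'],c['k1'])
s=bot.read_state();print(s)
E
```

```text
top [0.42172918 0.06713136 0.94767813] [[ 0.01811672  0.99261491 -0.11994757]
 [-0.99973529  0.01628243 -0.01625498]
 [-0.01418189  0.12021031  0.99264715]] [[451.83448773   0.         318.98033163]
 [  0.         451.83448773 248.89951154]
 [  0.           0.           1.        ]] 0.018236748234724907
side [ 0.45369304 -0.38844519  0.90251099] [[ 0.99157056  0.11114548 -0.06659216]
 [-0.12955991  0.85622927 -0.50008566]
 [ 0.0014359   0.50449789  0.86341173]] [[479.83991176   0.         327.11520842]
 [  0.         479.83991176 244.54012711]
 [  0.           0.           1.        ]] -0.07087801060415877
{'time': 0.1, 'q': array([-1.20193612e+00,  2.64688785e-01,  1.60525991e+00, -7.83276476e-06,
        1.27373095e+00, -3.69080369e-02]), 'joint_vel': array([ 0.0003888 , -0.00204294, -0.00152313, -0.00184494,  0.0005886 ,
        0.00154873]), 'joint_torque': array([ 6.74185994e-04, -5.16708791e+01, -3.68589985e+01, -8.85264308e-05,
        6.26999405e-03,  5.92209418e-06]), 'tool_pos': array([ 0.26631591, -0.61989446,  0.40346664]), 'tcp_rot': array([-3.07514141e+00, -6.32604658e-01,  5.52850754e-04]), 'wrist_force': array([0.79698293, 0.7541271 , 0.92025063]), 'torque': array([ 0.0597787 ,  0.00295865, -0.04122418]), 'grip_force': 0.0, 'width': 1.0013241579277303}
```

View pics/top0.png

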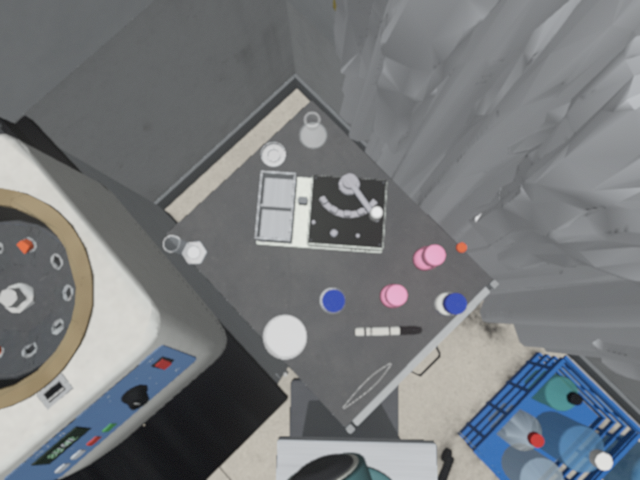

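View pics/side0.png

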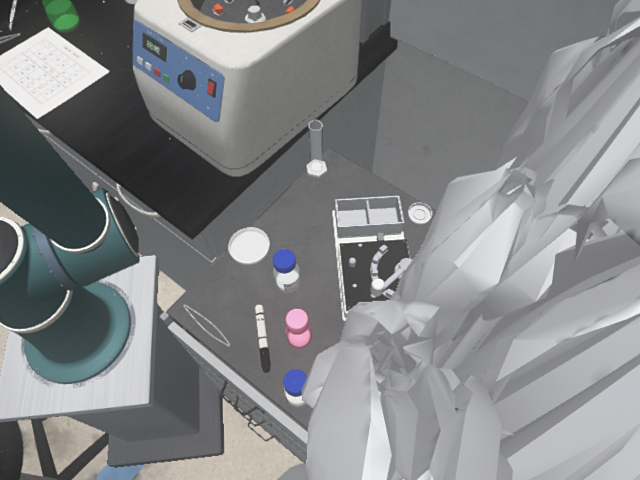

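The top view shows the shaker at about (320,213), blue-capped bottles at (333,300) and (455,303), pink ones at (395,295) and (432,256), the pen at (388,331), the dish at (285,337) and the cylinder at (185,250). I'll enlarge and measure.

```bash
python3 - <<'E'
from h import *
c=load('top');im=c['color'][:,:,::-1]
a=cv2.resize(im[160:260,240:400],None,fx=5,fy=5,interpolation=cv2.INTER_CUBIC);cv2.imwrite('pics/shk.png',a)
P=cloud(c);np.set_printoptions(precision=4,suppress=True)
hsv=cv2.cvtColor(im,cv2.COLOR_BGR2HSV)
for nm,lo,hi in(('blue',(105,120,60),(130,255,255)),('pink',(150,60,120),(178,255,255))):
  for cam in('top','side'):
    cc=load(cam);PP=cloud(cc);h=cv2.cvtColor(np.ascontiguousarray(cc['color'][:,:,::-1]),cv2.COLOR_BGR2HSV)
    m=cv2.inRange(h,lo,hi);m[:,:150]=0
    n,l,st,ce=cv2.connectedComponentsWithStats(m)
    for i in range(1,n):
      if st[i,4]>60:
        Q=PP[l==i];Q=Q[Q[:,2]<.3]
        if len(Q)<30: continue
        z=np.percentile(Q[:,2],90);T=Q[Q[:,2]>z-.006]
        (x,y),r=cv2.minEnclosingCircle(T[:,:2].astype(np.float32))
        print(nm,cam,st[i],ce[i],'ztop %.4f'%z,'c',x,y,'r %.4f'%r)
for nm,uv in dict(pedestal=(340,260),base=(345,249),table=(240,210),floorA=(277,188),floorB=(277,222),deck=(325,205),knob=(376,213),dish=(285,337),cyl=(185,250),pen=(370,331)).items(): print(nm,pts(c,[uv])[0])
E
```

```text
blue top [323 291  22  21 358] [333.3547 300.5112] ztop 0.1081 c 0.42795416712760925 0.05241328105330467 r 0.0199
blue top [444 293  23  21 362] [454.7431 303.1133] ztop 0.0983 c 0.42718732357025146 -0.17438477277755737 r 0.0195
blue top [ 462  353  178  127 7869] [547.3786 416.7334] ztop -0.4911 c 0.032229963690042496 -0.6326103210449219 r 0.2494
blue side [273 249  22  23 401] [283.581  259.9377] ztop 0.1094 c 0.4290793836116791 0.05252697691321373 r 0.0219
blue side [284 370  22  26 424] [294.2264 381.3632] ztop 0.0999 c 0.42782512307167053 -0.17713312804698944 r 0.0197
pink top [413 244  33  27 515] [427.8427 257.0816] ztop 0.0971 c 0.5185695290565491 -0.13779571652412415 r 0.0200
pink top [380 284  28  24 293] [390.9249 295.6997] ztop 0.0969 c 0.4415150284767151 -0.06604187935590744 r 0.0199
pink side [285 308  26  40 779] [297.6765 328.2298] ztop 0.0985 c 0.44190630316734314 -0.06692808121442795 r 0.0204
pedestal [0.5134 0.038  0.0007]
base [0.5355 0.0282 0.0115]
table [0.6172 0.2531 0.0003]
floorA [0.6624 0.1734 0.0163]
floorB [0.5894 0.1712 0.0169]
deck [0.6192 0.0713 0.0532]
knob [ 0.5914 -0.0245  0.1167]
dish [0.3529 0.1483 0.0132]
cyl [0.5175 0.3337 0.1034]
pen [ 0.3684 -0.0241  0.0164]
```

View pics/shk.png

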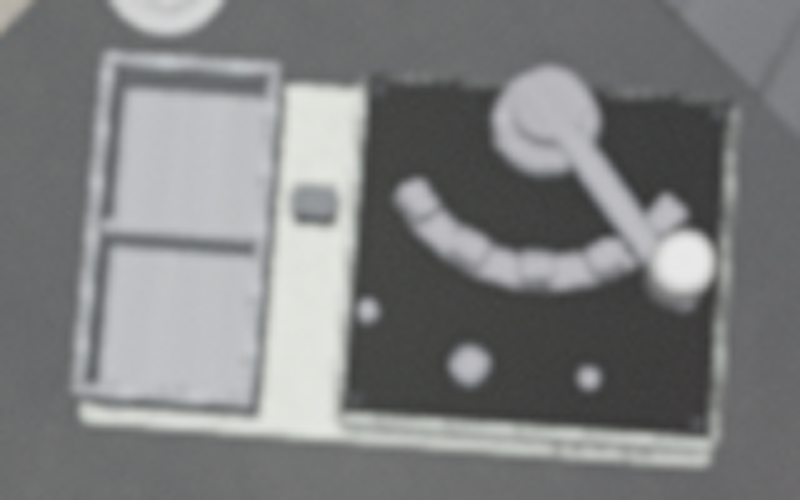

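The crop shows the tall stud at crop (469,365), with rivets at (588,378) and (368,311). The stud therefore marks the second notch from parking, q=0.908. Next I'll fit the shaker pose.

```bash
python3 - <<'E'
from h import *
from scipy.optimize import least_squares
np.set_printoptions(precision=4,suppress=True)
c=load('top')
F=lambda u,v:((u+.5)/5-.5+240,(v+.5)/5-.5+160)
cx,cy=0,0
# shaker-frame points (x,y), z, crop px ; carrier centre y unknown -> solve
def lp(q,r): p=.681-q; return np.array([55-r*np.cos(p),-55-r*np.sin(p)])/1000
T=[(lp(0,85),.119,(683,262)),(lp(.454,106),.054,(588,378)),(lp(.908,106),.072,(469,365)),(lp(1.362,106),.054,(368,311))]
obs=np.array([atz(c,[F(*t[2])],t[1])[0,:2] for t in T])
cor=np.array([atz(c,[F(*t)],.060)[0,:2] for t in((104,53),(281,66),(258,412),(77,392))])
print(obs,cor,cor.mean(0))
print('edges',np.linalg.norm(np.roll(cor,-1,0)-cor,axis=1))
loc=np.array([[.070,.036],[.070,-.036],[-.070,-.036],[-.070,.036]])
def w(s,a): 
    R2=np.array([[np.cos(s[2]),-np.sin(s[2])],[np.sin(s[2]),np.cos(s[2])]]);return a@R2.T+s[:2]
def f(s):
    a=w(s,np.array([t[0] for t in T]))-obs
    b=w(s,loc+[s[4],s[3]])-cor
    return np.r_[a.ravel(),b.ravel()]
r=least_squares(f,[.6,.08,0,.09,0]);s=r.x
print(s,r.fun.reshape(-1,2)*1000)
print('cells f,b',w(s,np.array([[s[4]-.034,s[3]],[s[4]+.034,s[3]]])))
for q in(0,.227,.454,.681,.908):print(q,w(s,lp(q,85)[None]))
print('hinge',w(s,lp(0,0)[None]))
# floor via cloud edges: rim points
P=cloud(c).reshape(-1,3);m=(abs(P[:,2]-.060)<.004)&(P[:,1]>.1)&(P[:,1]<.24)&(P[:,0]>.5)&(P[:,0]<.72)
print(m.sum(),cv2.minAreaRect(P[m,:2].astype(np.float32)))
q=bot.read_state();print(cv2.Rodrigues(q['tcp_rot'])[0])
E
```

```text
[[ 0.5928 -0.0246]
 [ 0.5585  0.0059]
 [ 0.5602  0.0538]
 [ 0.5843  0.0944]] [[0.6875 0.2031]
 [0.6831 0.1313]
 [0.5419 0.137 ]
 [0.5487 0.2093]] [0.6153 0.1702]
edges [0.0719 0.1413 0.0725 0.1389]
[ 0.6104  0.0822 -0.0523  0.0881  0.0003] [[ 0.8504 -0.9713]
 [-0.5101  0.0775]
 [ 0.3276 -0.1319]
 [-0.6679  1.0257]
 [-0.384  -0.6485]
 [ 0.2173 -0.7344]
 [ 1.6288  0.8525]
 [-1.462   0.5304]]
cells f,b [[0.5813 0.172 ]
 [0.6492 0.1684]]
0 [[ 0.5937 -0.0255]]
0.227 [[ 0.5842 -0.0088]]
0.454 [[0.5787 0.0097]]
0.681 [[0.5775 0.0289]]
0.908 [[0.5807 0.0479]]
hinge [[0.6624 0.0244]]
384 ((0.6173819899559021, 0.1724870800971985), (0.07226502150297165, 0.1403190940618515), 86.95683288574219)
[[ 0.9188  0.3947 -0.0008]
 [ 0.3947 -0.9188  0.0019]
 [ 0.0001 -0.0021 -1.    ]]
```

```bash
python3 - <<'E'
from h import *
np.set_printoptions(precision=2,suppress=True,linewidth=160)
for n in('top','side'):
    c=load(n);P=cloud(c);P=P[c['depth']>0]
    print(n,'max z; rows x .1-.8 step .1, cols y -.7...3')
    for x in np.arange(.1,.9,.1):
        print('%.1f'%x,[('%.2f/%.2f'%(np.percentile(q,2),q.max()) if len(q)>5 else '-') for y in np.arange(-.7,.2,.1) for q in[P[(abs(P[:,0]-x)<.05)&(abs(P[:,1]-y)<.05),2]]])
E
```

```text
top max z; rows x .1-.8 step .1, cols y -.7...3
0.1 ['-0.69/-0.44', '-0.69/-0.43', '-0.70/-0.43', '-0.70/-0.49', '-0.70/-0.68', '-0.70/0.00', '-0.59/0.01', '-0.34/0.02', '-0.59/0.00']
0.2 ['-0.69/-0.44', '-0.70/-0.47', '-0.70/-0.49', '-0.70/-0.68', '-0.70/-0.68', '-0.70/-0.01', '-0.03/0.00', '-0.03/0.31', '-0.02/0.30']
0.3 ['-0.70/-0.48', '-0.70/-0.49', '-0.70/0.17', '-0.70/0.21', '-0.70/-0.68', '-0.08/-0.01', '-0.06/0.01', '-0.01/0.01', '-0.00/0.11']
0.4 ['-', '-0.70/-0.68', '-0.70/-0.68', '-0.68/0.33', '-0.25/0.33', '-0.03/0.10', '-0.00/0.10', '-0.00/0.11', '-0.00/0.11']
0.5 ['-', '-', '-', '-0.18/0.33', '-0.11/0.49', '-0.00/0.55', '-0.00/0.10', '-0.00/0.09', '-0.00/0.07']
0.6 ['-', '-', '-', '-', '-0.18/-0.03', '-0.01/0.62', '-0.00/0.55', '0.05/0.12', '0.01/0.07']
0.7 ['-', '-', '-', '-', '-', '0.56/0.63', '-0.04/0.61', '-0.00/0.54', '-0.00/0.06']
0.8 ['-', '-', '-', '-', '-', '-', '-0.16/0.04', '-0.18/0.48', '-0.00/0.09']
side max z; rows x .1-.8 step .1, cols y -.7...3
0.1 ['-', '-', '-', '-', '-', '-0.70/0.00', '-0.59/0.51', '-0.59/0.49', '-0.59/0.31']
0.2 ['-', '-', '-', '-', '-0.70/-0.68', '-0.70/0.00', '-0.69/0.61', '-0.59/0.62', '-0.01/0.35']
0.3 ['-', '-', '-', '-', '-0.70/-0.68', '-0.70/-0.00', '-0.69/0.01', '-0.00/0.01', '-0.00/0.11']
0.4 ['-', '-', '-', '0.56/0.73', '-0.30/0.61', '-0.69/0.10', '-0.00/0.10', '-0.00/0.11', '-0.00/0.11']
0.5 ['-', '-', '-', '0.65/0.77', '0.46/0.75', '0.36/0.61', '-0.00/0.10', '-0.00/0.11', '-0.00/0.11']
0.6 ['-', '-', '-', '0.65/0.73', '0.45/0.76', '0.44/0.75', '-', '0.05/0.12', '0.01/0.07']
0.7 ['-', '-', '-', '-', '0.64/0.65', '0.63/0.75', '0.49/0.73', '0.06/0.63', '-0.00/0.06']
0.8 ['-', '-', '-', '-', '-', '-', '-', '-', '-']
```

```bash
python3 - <<'E'
from h import *
A=np.concatenate([cloud(c)[c['depth']>0] for c in(load('top'),load('side'))])
for lo,hi in((.03,.2),(.2,.4),(.4,.8)):
    Q=A[(A[:,2]>lo)&(A[:,2]<hi)]
    print(lo,hi,'rows x .2 up; cols y -.66 to .06 step .04')
    for x in np.arange(.2,.84,.04): print('%.2f '%x+''.join('#' if n>3 else '.' for y in np.arange(-.66,.1,.04) for n in[((abs(Q[:,0]-x)<.02)&(abs(Q[:,1]-y)<.02)).sum()]))
E
```

```text
0.03 0.2 rows x .2 up; cols y -.66 to .06 step .04
0.20 ...................
0.24 ...................
0.28 ...................
0.32 .....##............
0.36 .....##............
0.40 ......###...##.#.##
0.44 .......##..#####.##
0.48 .......####..#.#...
0.52 ..........##.######
0.56 ...........#.#.####
0.60 ...........###.####
0.64 ...........###.####
0.68 .............######
0.72 ..............##...
0.76 ...............##..
0.80 ..................#
0.2 0.4 rows x .2 up; cols y -.66 to .06 step .04
0.20 ................###
0.24 ...................
0.28 ...................
0.32 ...................
0.36 ......#............
0.40 ......###..........
0.44 .......##..........
0.48 .......#####.......
0.52 ..........##.......
0.56 ...........##......
0.60 ..........###......
0.64 ...........###.....
0.68 .............###...
0.72 ..............###..
0.76 ...............###.
0.80 ................#..
0.4 0.8 rows x .2 up; cols y -.66 to .06 step .04
0.20 ...............###.
0.24 ...................
0.28 ...................
0.32 ...................
0.36 ...................
0.40 ...................
0.44 .......####........
0.48 .......#####.......
0.52 .......#####.......
0.56 .......######......
0.60 .......######......
0.64 .........#####.....
0.68 ..........######...
0.72 ..............####.
0.76 ................##.
0.80 ...................
```

```bash
python3 - <<'E'
from h import *
A=np.concatenate([cloud(c)[c['depth']>0] for c in(load('top'),load('side'))])
for x in np.arange(.3,.8,.05):
    Q=A[(abs(A[:,0]-x)<.025)&(A[:,1]<.06)]
    print('%.2f'%x,[(round(float(z),2),round(float(q[:,1].max()),3)) for z in(.15,.25,.35,.45,.55,.65) for q in[Q[abs(Q[:,2]-z)<.05]] if len(q)])
E
```

```text
0.30 [(0.15, -0.443)]
0.35 [(0.15, -0.421), (0.25, -0.425)]
0.40 [(0.15, 0.06), (0.25, -0.343), (0.35, -0.347), (0.55, -0.359)]
0.45 [(0.15, 0.06), (0.25, -0.319), (0.35, -0.255), (0.45, -0.256), (0.55, -0.289), (0.65, -0.289)]
0.50 [(0.15, -0.154), (0.25, -0.239), (0.35, -0.223), (0.45, -0.231), (0.55, -0.254), (0.65, -0.263)]
0.55 [(0.15, -0.199), (0.25, -0.186), (0.35, -0.173), (0.45, -0.165), (0.55, -0.168), (0.65, -0.175)]
0.60 [(0.15, -0.012), (0.25, -0.16), (0.35, -0.172), (0.45, -0.166), (0.55, -0.163), (0.65, -0.166)]
0.65 [(0.15, -0.133), (0.25, -0.133), (0.35, -0.129), (0.45, -0.133), (0.55, -0.134), (0.65, -0.147)]
0.70 [(0.15, -0.053), (0.25, -0.04), (0.35, -0.029), (0.45, -0.01), (0.55, -0.021), (0.65, -0.029)]
0.75 [(0.15, -0.017), (0.25, -0.005), (0.35, -0.0), (0.45, 0.005), (0.55, -0.009), (0.65, -0.027)]
```

Emit:
drive_tool(
  claw=[85, 85, 85, 85, 85, 85, 85, 85],
  slide=[
    [-0.216, 0.504, 0],
    [-0.216, 0.504, 0],
    [-0.216, 0.504, 0],
    [-0.216, 0.504, 0],
    [-0.216, 0.504, 0],
    [-0.216, 0.504, 0],
    [-0.216, 0.504, 0],
    [-0.216, 0.504, 0],
  ],
  yaw=[0, 0, 0, 0, 0, 0, 0, 0],
)

```text
time: 0.77
tool_pos: [0.1569, -0.364, 0.4035]
tcp_rot: [-3.074, -0.632, 0.001]
wrist_force: [0.7, 0.4, 0.4]
width: 0.998
grip_force: 0.0
```

Emit:
drive_tool(
  claw=[85, 85, 85, 85, 85, 85, 85, 85],
  slide=[
    [0.26, 0.14, 0],
    [0.26, 0.14, 0],
    [0.26, 0.14, 0],
    [0.26, 0.14, 0],
    [0.539, 0.385, -0.09],
    [0.539, 0.385, -0.09],
    [0.539, 0.385, -0.09],
    [0.539, 0.385, -0.09],
  ],
  yaw=[-0.03, -0.06, -0.09, -0.129, -0.129, -0.129, -0.129, -0.129],
)

```text
time: 1.43
tool_pos: [0.4086, -0.1926, 0.3659]
tcp_rot: [3.141, 0.001, 0.001]
wrist_force: [0.2, -1.8, 0.3]
width: 0.995
grip_force: 0.0
```

Emit:
drive_tool(
  claw=[85, 85],
  slide=[
    [0, 0, 0],
    [0, 0, 0],
  ],
  yaw=[0, 0],
)

```text
time: 1.6
tool_pos: [0.4083, -0.1925, 0.3652]
tcp_rot: [-3.141, -0.009, 0.003]
wrist_force: [-0.3, -0.1, 0.7]
width: 0.997
grip_force: 0.0
```

Emit:
drive_tool(
  claw=[85, 85, 85, 85, 85, 85],
  slide=[
    [0.038, 0.034, 0],
    [0.038, 0.034, -0.05],
    [0.038, 0.034, -0.11],
    [0.038, 0.034, -0.17],
    [0.038, 0.034, -0.2],
    [0.038, 0.034, -0.2],
  ],
  yaw=[0, 0, 0, 0, 0, 0],
)

```text
time: 2.1
tool_pos: [0.4233, -0.1774, 0.2624]
tcp_rot: [-3.139, 0.002, 0.012]
wrist_force: [-1.6, 0.9, -0.2]
width: 0.998
grip_force: 0.0
```

```bash
python3 - <<'E'
from h import *
c=shot('side');im=c['color'][300:460,200:400,::-1]
cv2.imwrite('pics/g1.png',cv2.resize(im,None,fx=3,fy=3,interpolation=cv2.INTER_CUBIC))
print(bot.read_state()['tool_pos'])
E
```

```text
[ 0.42443759 -0.17778015  0.26461068]
```

View pics/g1.png

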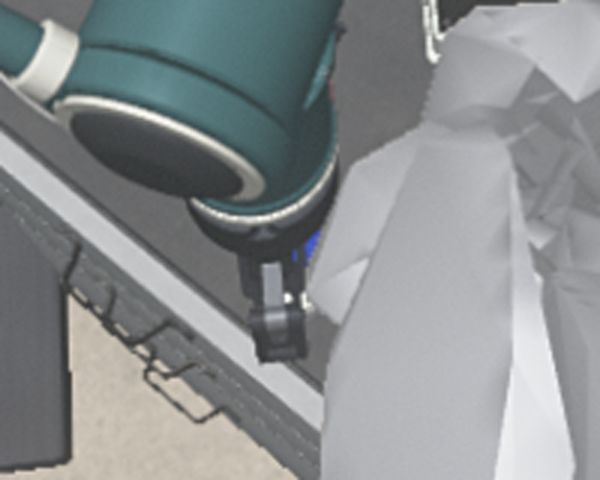

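The crop shows the blue cap at (310,245) between the fingers, and the wall clear of the gripper. Going down and gripping.

Emit:
drive_tool(
  claw=[85, 85, 85, 25, 25, 25, 25, 25],
  slide=[
    [0.006, 0.004, -0.02],
    [0.006, 0.004, -0.04],
    [0.006, 0.004, -0.04],
    [0.006, 0.004, -0.04],
    [0.006, 0.004, -0.04],
    [0.006, 0.004, -0.04],
    [0.006, 0.004, -0.04],
    [0.006, 0.004, -0.04],
  ],
  yaw=[0, 0, 0, 0, 0, 0, 0, 0],
  newtons=40,
)

```text
time: 2.82
tool_pos: [0.4293, -0.1752, 0.2471]
tcp_rot: [3.141, 0.001, 0.002]
wrist_force: [-0.7, 0.2, 3.2]
width: 0.442
grip_force: 40.1
```

Emit:
drive_tool(
  claw=[25, 25, 25, 25],
  slide=[
    [0, 0, 0],
    [0, 0, 0],
    [0, 0, 0],
    [0, 0, 0],
  ],
  yaw=[0, 0, 0, 0],
)

```text
time: 3.15
tool_pos: [0.4294, -0.1752, 0.2471]
tcp_rot: [3.141, 0.001, 0.002]
wrist_force: [0.0, -0.5, 6.2]
width: 0.446
grip_force: 40.2
```

Emit:
drive_tool(
  claw=[25, 25, 25, 25, 25, 25, 25, 25],
  slide=[
    [0, 0, 0.04],
    [0, 0, 0.1],
    [0, 0, 0.17],
    [0, 0, 0.24],
    [0.02, 0.05, 0.27],
    [0.05, 0.12, 0.28],
    [0.09, 0.19, 0.28],
    [0.13, 0.25, 0.28],
  ],
  yaw=[0, 0, 0, 0, 0, 0, 0, 0],
)

```text
time: 3.82
tool_pos: [0.4941, -0.0484, 0.387]
tcp_rot: [-3.141, 0.001, -0.002]
wrist_force: [1.5, -0.1, -0.5]
width: 0.444
grip_force: 40.4
```

Emit:
drive_tool(
  claw=[25, 25, 25, 25, 25, 25, 25, 25],
  slide=[
    [0.04, 0.06, 0],
    [0.08, 0.12, 0],
    [0.13, 0.19, 0],
    [0.18, 0.26, 0],
    [0.23, 0.33, 0],
    [0.27, 0.38, 0],
    [0.3, 0.42, 0],
    [0.31, 0.437, 0],
  ],
  yaw=[0, 0, 0, 0, 0, 0, 0, 0],
)

```text
time: 4.48
tool_pos: [0.6503, 0.1716, 0.3848]
tcp_rot: [-3.141, -0.005, 0.001]
wrist_force: [-0.8, 0.8, -0.5]
width: 0.446
grip_force: 40.5
```

Emit:
drive_tool(
  claw=[25, 25, 25, 25],
  slide=[
    [0, 0, 0],
    [0, 0, 0],
    [0, 0, 0],
    [0, 0, 0],
  ],
  yaw=[0, 0, 0, 0],
)

```text
time: 4.82
tool_pos: [0.6481, 0.167, 0.3862]
tcp_rot: [3.141, -0.001, -0.001]
wrist_force: [-0.3, -0.4, -1.1]
width: 0.442
grip_force: 40.5
```

```bash
python3 - <<'E'
from h import *
c=shot('side');im=c['color'][100:340,200:440,::-1]
cv2.imwrite('pics/g2.png',cv2.resize(im,None,fx=2.5,fy=2.5,interpolation=cv2.INTER_CUBIC))
s=bot.read_state();print(s['tool_pos'],s['width'],s['grip_force'])
E
```

```text
[0.64825772 0.16706809 0.38643039] 0.44617594062806204 40.45412712235702
```

View pics/g2.png

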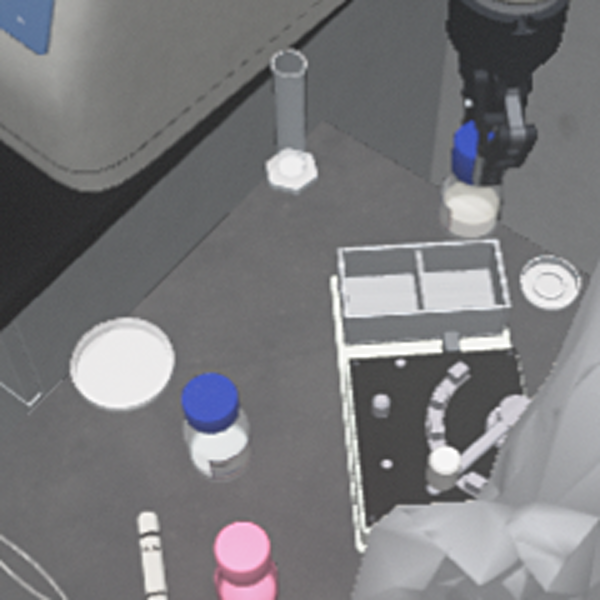

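The bottle hangs upright at crop (470,180), with its base centre near (470,215). I'll check its offset from the tool.

```bash
python3 - <<'E'
from h import *
c=load('side');f=lambda u,v:(200+u/2.5,100+v/2.5)
print(atz(c,[f(470,216)],.139),atz(c,[f(469,190)],.139+.045))
P=cloud(c);m=(P[...,2]>.13)&(P[...,2]<.19)&(P[...,0]>.58)&(P[...,0]<.72)&(P[...,1]>.1)&(P[...,1]<.25)
Q=P[m];print(len(Q),np.percentile(Q,[2,50,98],axis=0))
E
```

```text
[[0.64998732 0.17096259 0.139     ]] [[0.64247497 0.16233475 0.184     ]]
416 [[0.62286048 0.14033488 0.14644976]
 [0.6387404  0.14694585 0.17302541]
 [0.66508031 0.17048909 0.18951798]]
```

Emit:
drive_tool(
  claw=[25, 25, 25, 25, 25, 25, 25, 25],
  slide=[
    [0.008, 0.003, -0.03],
    [0.008, 0.003, -0.08],
    [0.008, 0.003, -0.13],
    [0.008, 0.003, -0.18],
    [0.008, 0.003, -0.21],
    [0.008, 0.003, -0.225],
    [0.008, 0.003, -0.235],
    [0.008, 0.003, -0.24],
  ],
  yaw=[0, 0, 0, 0, 0, 0, 0, 0],
)

```text
time: 5.53
tool_pos: [0.6528, 0.1696, 0.2656]
tcp_rot: [3.141, 0.0, -0.001]
wrist_force: [0.3, 0.5, -0.1]
width: 0.445
grip_force: 40.4
```

Emit:
drive_tool(
  claw=[25, 25, 25],
  slide=[
    [0, 0, 0],
    [0, 0, 0],
    [0, 0, 0],
  ],
  yaw=[0, 0, 0],
)

```text
time: 5.78
tool_pos: [0.6535, 0.1701, 0.2679]
tcp_rot: [-3.141, -0.001, -0.004]
wrist_force: [0.9, -0.1, -1.4]
width: 0.445
grip_force: 40.4
```

Emit:
drive_tool(
  claw=[25, 25, 25, 25],
  slide=[
    [0, -0.002, -0.003],
    [0, -0.002, -0.006],
    [0, -0.002, -0.006],
    [0, -0.002, -0.006],
  ],
  yaw=[0, 0, 0, 0],
)

```text
time: 6.12
tool_pos: [0.6536, 0.169, 0.2652]
tcp_rot: [-3.141, -0.001, -0.004]
wrist_force: [-0.4, -0.9, 5.5]
width: 0.449
grip_force: 41.1
```

Contact (5.5 N). Releasing, then rising.

Emit:
drive_tool(
  claw=[45, 60, 75, 85, 85, 85, 85, 85],
  slide=[
    [0, 0, 0],
    [0, 0, 0],
    [0, 0, 0],
    [0, 0, 0],
    [0, 0, 0],
    [0, 0, 0.04],
    [0, 0, 0.12],
    [0, 0, 0.2],
  ],
  yaw=[0, 0, 0, 0, 0, 0, 0, 0],
)

```text
time: 6.78
tool_pos: [0.6518, 0.1688, 0.3612]
tcp_rot: [3.14, 0.001, -0.01]
wrist_force: [1.6, 0.2, 0.0]
width: 0.989
grip_force: 0.0
```

Emit:
drive_tool(
  claw=[85, 85, 85, 85, 85, 85, 85, 85],
  slide=[
    [-0.05, -0.03, 0.01],
    [-0.12, -0.06, 0.01],
    [-0.19, -0.1, 0.01],
    [-0.26, -0.135, 0.01],
    [-0.33, -0.17, 0.01],
    [-0.39, -0.2, 0.01],
    [-0.43, -0.22, 0],
    [-0.449, -0.233, 0],
  ],
  yaw=[0, 0, 0, 0, 0, 0, 0, 0],
)

```text
time: 7.45
tool_pos: [0.4254, 0.0517, 0.3621]
tcp_rot: [3.141, 0.0, -0.004]
wrist_force: [-0.8, -0.3, -0.1]
width: 0.991
grip_force: 0.0
```

Emit:
drive_tool(
  claw=[85, 85, 85],
  slide=[
    [0, 0, -0.05],
    [0, 0, -0.1],
    [0, 0, -0.1],
  ],
  yaw=[0, 0, 0],
)

```text
time: 7.7
tool_pos: [0.4265, 0.0522, 0.3094]
tcp_rot: [3.141, 0.0, -0.011]
wrist_force: [-0.1, 0.2, -0.1]
width: 0.995
grip_force: 0.0
```

```bash
python3 - <<'E'
from h import *
c=shot('side');im=c['color'][160:340,220:420,::-1]
cv2.imwrite('pics/g3.png',cv2.resize(im,None,fx=3,fy=3,interpolation=cv2.INTER_CUBIC))
s=bot.read_state();print(s['tool_pos'])
P=cloud(c)[190:230,350:420];Q=P.reshape(-1,3);Q=Q[(Q[:,2]>.1)&(Q[:,2]<.125)&(Q[:,0]>.6)];print(len(Q),np.percentile(Q,[2,50,98],axis=0) if len(Q) else '')
E
```

```text
[0.4273978  0.05240845 0.31126205]
283 [[0.63425325 0.14723188 0.10092197]
 [0.65060761 0.16127207 0.11558249]
 [0.66921224 0.17914998 0.11893765]]
```

View pics/g3.png

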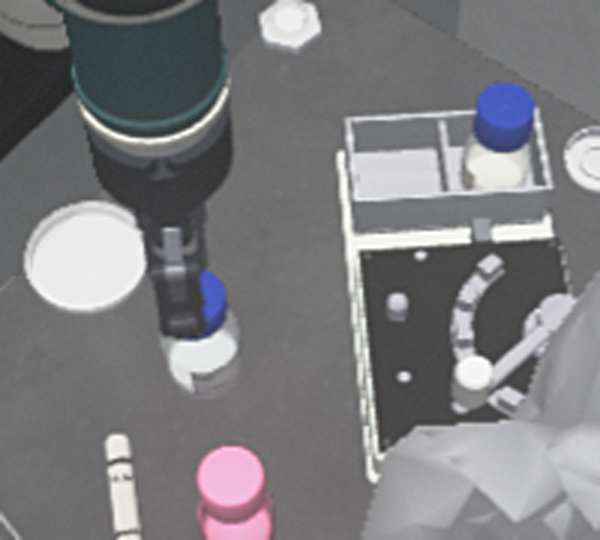

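The slim bottle stands upright in the back cell (crop (500,140), top at z=0.117) and the lever is still parked. The gripper is over the wide bottle at (205,330), so I'm going down to grip.

Emit:
drive_tool(
  claw=[85, 85, 85, 85, 30, 30, 30, 30],
  slide=[
    [0.002, 0, -0.03],
    [0.002, 0, -0.07],
    [0.002, 0, -0.1],
    [0.002, 0, -0.108],
    [0.002, 0, -0.108],
    [0.002, 0, -0.108],
    [0.002, 0, -0.108],
    [0.002, 0, -0.108],
  ],
  yaw=[0, 0, 0, 0, 0, 0, 0, 0],
  newtons=40,
)

```text
time: 8.42
tool_pos: [0.4305, 0.0526, 0.2611]
tcp_rot: [-3.141, -0.001, -0.005]
wrist_force: [0.1, -0.0, 2.9]
width: 0.485
grip_force: 40.2
```

Emit:
drive_tool(
  claw=[30, 30, 30, 30, 30],
  slide=[
    [0, 0, 0],
    [0, 0, 0],
    [0, 0, 0],
    [0, 0, 0],
    [0, 0, 0],
  ],
  yaw=[0, 0, 0, 0, 0],
)

```text
time: 8.83
tool_pos: [0.4304, 0.0526, 0.2611]
tcp_rot: [-3.141, -0.001, -0.005]
wrist_force: [-0.3, 0.5, 6.3]
width: 0.481
grip_force: 40.8
```

Emit:
drive_tool(
  claw=[30, 30, 30, 30, 30, 30, 30, 30],
  slide=[
    [0, 0, 0.04],
    [0, 0, 0.1],
    [0, 0, 0.17],
    [0.01, 0.01, 0.22],
    [0.05, 0.04, 0.23],
    [0.1, 0.08, 0.23],
    [0.16, 0.125, 0.23],
    [0.22, 0.17, 0.23],
  ],
  yaw=[0, 0, 0, 0, 0, 0, 0, 0],
)

```text
time: 9.5
tool_pos: [0.5402, 0.1383, 0.375]
tcp_rot: [-3.141, -0.0, -0.002]
wrist_force: [0.7, -1.0, -1.5]
width: 0.482
grip_force: 41.3
```

Emit:
drive_tool(
  claw=[30, 30, 30, 30, 30, 30, 30],
  slide=[
    [0.04, 0.03, 0],
    [0.07, 0.055, 0],
    [0.086, 0.069, 0],
    [0.086, 0.069, 0],
    [0.086, 0.069, 0],
    [0.086, 0.069, 0],
    [0.086, 0.069, 0],
  ],
  yaw=[0, 0, 0, 0, 0, 0, 0],
)

```text
time: 10.08
tool_pos: [0.5814, 0.1712, 0.3743]
tcp_rot: [3.141, -0.0, -0.001]
wrist_force: [0.9, 0.0, -2.0]
width: 0.483
grip_force: 41.3
```

```bash
python3 - <<'E'
from h import *
c=shot('side');im=c['color'][100:300,250:450,::-1]
cv2.imwrite('pics/g4.png',cv2.resize(im,None,fx=3,fy=3,interpolation=cv2.INTER_CUBIC))
s=bot.read_state();print(s['tool_pos'],s['grip_force'])
P=cloud(c);m=(P[...,2]>.125)&(P[...,2]<.175)&(P[...,0]>.53)&(P[...,0]<.64)&(P[...,1]>.1)&(P[...,1]<.25)
Q=P[m];print(len(Q),np.percentile(Q,[2,50,98],axis=0))
E
```

```text
[0.58154611 0.17118905 0.37440979] 41.332654402831395
467 [[0.55504435 0.14484044 0.12651353]
 [0.57604498 0.15014903 0.1556956 ]
 [0.60481931 0.17413158 0.17449858]]
```

View pics/g4.png

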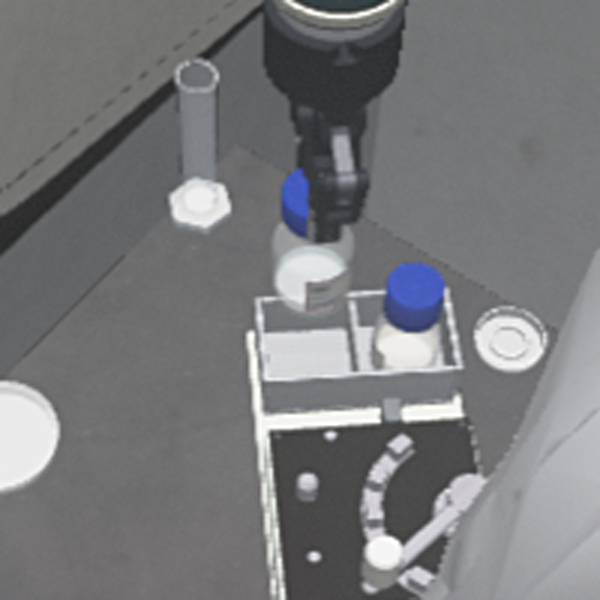

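The wide bottle hangs upright over the front cell, centred near (0.580, 0.171) against a target of (0.581, 0.172). Lowering it.

Emit:
drive_tool(
  claw=[30, 30, 30, 30, 30, 30, 30, 30],
  slide=[
    [0.003, 0.001, -0.02],
    [0.003, 0.001, -0.05],
    [0.003, 0.001, -0.09],
    [0.003, 0.001, -0.13],
    [0.003, 0.001, -0.16],
    [0.003, 0.001, -0.175],
    [0.003, 0.001, -0.186],
    [0.003, 0.001, -0.186],
  ],
  yaw=[0, 0, 0, 0, 0, 0, 0, 0],
)

```text
time: 10.8
tool_pos: [0.5836, 0.1722, 0.2805]
tcp_rot: [3.141, 0.0, -0.002]
wrist_force: [0.1, 0.3, -1.5]
width: 0.478
grip_force: 41.3
```

Emit:
drive_tool(
  claw=[30, 30, 30, 30],
  slide=[
    [0, 0, 0],
    [0, 0, 0],
    [0, 0, -0.003],
    [0, 0, -0.003],
  ],
  yaw=[0, 0, 0, 0],
)

```text
time: 11.13
tool_pos: [0.5842, 0.1726, 0.2805]
tcp_rot: [-3.141, -0.001, -0.002]
wrist_force: [-0.2, 0.2, -0.6]
width: 0.483
grip_force: 41.3
```

Emit:
drive_tool(
  claw=[30, 30, 30, 30],
  slide=[
    [0, 0, -0.003],
    [0, 0, -0.004],
    [0, 0, -0.004],
    [0, 0, -0.004],
  ],
  yaw=[0, 0, 0, 0],
)

```text
time: 11.47
tool_pos: [0.5844, 0.1726, 0.2792]
tcp_rot: [-3.141, -0.001, -0.003]
wrist_force: [-1.1, -0.3, 5.4]
width: 0.478
grip_force: 42.0
```

Emit:
drive_tool(
  claw=[50, 65, 80, 85, 85, 85, 85, 85],
  slide=[
    [0, 0, 0],
    [0, 0, 0],
    [0, 0, 0],
    [0, 0, 0],
    [0, 0, 0],
    [0, 0, 0.04],
    [0, 0, 0.12],
    [0, 0, 0.2],
  ],
  yaw=[0, 0, 0, 0, 0, 0, 0, 0],
)

```text
time: 12.13
tool_pos: [0.5829, 0.1722, 0.3761]
tcp_rot: [3.14, 0.001, -0.009]
wrist_force: [0.9, 0.3, 1.3]
width: 0.996
grip_force: 0.0
```

Emit:
drive_tool(
  claw=[85, 85, 85, 85, 85, 85, 85, 85],
  slide=[
    [0, -0.05, 0],
    [0, -0.12, 0],
    [0.005, -0.19, 0],
    [0.01, -0.26, 0],
    [0.015, -0.32, 0],
    [0.02, -0.37, 0],
    [0.021, -0.396, 0],
    [0.021, -0.396, 0],
  ],
  yaw=[0.03, 0.06, 0.09, 0.12, 0.15, 0.18, 0.2, 0.2],
)

```text
time: 12.8
tool_pos: [0.5944, -0.0283, 0.3776]
tcp_rot: [2.987, 0.969, -0.001]
wrist_force: [-0.1, -0.5, 0.4]
width: 0.995
grip_force: 0.0
```

```bash
python3 - <<'E'
from h import *
c=shot('side');im=c['color'][160:340,280:480,::-1]
cv2.imwrite('pics/g5.png',cv2.resize(im,None,fx=3,fy=3,interpolation=cv2.INTER_CUBIC))
s=bot.read_state();print(s['tool_pos'],cv2.Rodrigues(s['tcp_rot'])[0])
P=cloud(c)
for z0,z1,x0,x1 in((.108,.12,.62,.69),(.118,.13,.545,.62)):
    m=(P[...,2]>z0)&(P[...,2]<z1)&(P[...,0]>x0)&(P[...,0]<x1)&(P[...,1]>.1)&(P[...,1]<.25);Q=P[m];print(len(Q),np.percentile(Q,[2,50,98],axis=0))
E
```

```text
[ 0.59436636 -0.02689647  0.37757391] [[ 8.10784402e-01  5.85344825e-01 -2.98233571e-04]
 [ 5.85344878e-01 -8.10784408e-01  1.30936851e-04]
 [-1.65159921e-04 -2.80731050e-04 -9.99999947e-01]]Traceback (most recent call last):
  File "<stdin>", line 7, in <module>
    return _quantile_unchecked(
        a, q, axis, out, overwrite_input, method, keepdims, weights)
    return _ureduce(a,
                    func=_quantile_ureduce_func,
    ...<5 lines>...
                    overwrite_input=overwrite_input,
                    method=method)
    r = func(a, **kwargs)
    result = _quantile(arr,
                       quantiles=q,
    ...<2 lines>...
                       out=out,
                       weights=wgt)
    slices_having_nans = np.isnan(arr[-1, ...])
                                  ~~~^^^^^^^^^
IndexError: index -1 is out of bounds for axis 0 with size 0
```

View pics/g5.png

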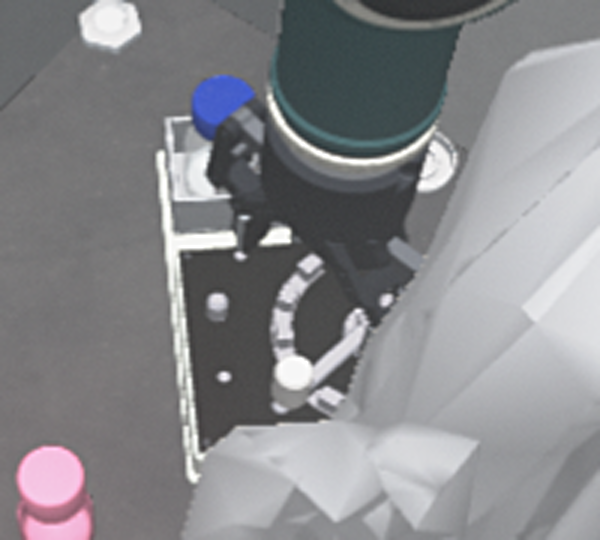

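The wide bottle stands in the front cell (crop (220,130)). The lever knob is at (293,380), still parked. Descending onto the knob.

Emit:
drive_tool(
  claw=[85, 70, 60, 60, 60, 60, 60, 60],
  slide=[
    [0, 0.002, -0.03],
    [0, 0.002, -0.08],
    [0, 0.002, -0.13],
    [0, 0.002, -0.18],
    [0, 0.002, -0.215],
    [0, 0.002, -0.231],
    [0, 0.002, -0.231],
    [0, 0.002, -0.231],
  ],
  yaw=[0, 0, 0, 0, 0, 0, 0, 0],
)

```text
time: 13.52
tool_pos: [0.5945, -0.0238, 0.2624]
tcp_rot: [-2.987, -0.972, 0.0]
wrist_force: [-0.4, -0.3, -0.4]
width: 0.7
grip_force: 0.0
```

Emit:
drive_tool(
  claw=[10, 10, 10, 10, 10, 10],
  slide=[
    [0, 0, 0],
    [0, 0, 0],
    [0, 0, 0],
    [0, 0, 0],
    [0, 0, 0],
    [0, 0, 0],
  ],
  yaw=[0, 0, 0, 0, 0, 0],
  newtons=50,
)

```text
time: 14.02
tool_pos: [0.595, -0.0247, 0.2637]
tcp_rot: [2.987, 0.971, 0.004]
wrist_force: [-0.3, -0.3, 4.9]
width: 0.263
grip_force: 49.0
```

Emit:
drive_tool(
  claw=[10, 10, 10, 10, 10, 10],
  slide=[
    [0, 0, 0.01],
    [0, 0, 0.02],
    [0, 0, 0.03],
    [0, 0, 0.034],
    [0, 0, 0.034],
    [0, 0, 0.034],
  ],
  yaw=[0, 0, 0, 0, 0, 0],
)

```text
time: 14.52
tool_pos: [0.595, -0.0242, 0.279]
tcp_rot: [2.988, 0.971, 0.004]
wrist_force: [4.7, 1.7, -5.3]
width: 0.262
grip_force: 49.2
```

Emit:
drive_tool(
  claw=[10, 10, 10, 10, 10, 10, 10, 10],
  slide=[
    [0, 0, 0.004],
    [-0.0104, 0.0162, 0.004],
    [-0.019, 0.0336, 0.004],
    [-0.0256, 0.0516, 0.004],
    [-0.03, 0.0704, 0.004],
    [-0.03, 0.0704, 0.004],
    [-0.03, 0.0704, 0.004],
    [-0.03, 0.0704, 0.004],
  ],
  yaw=[0, -0.0361, -0.0722, -0.1083, -0.1445, -0.1445, -0.1445, -0.1445],
)

```text
time: 15.18
tool_pos: [0.5806, 0.0107, 0.2814]
tcp_rot: [3.129, 0.274, 0.007]
wrist_force: [7.2, 0.3, -5.4]
width: 0.259
grip_force: 49.2
```

Emit:
drive_tool(
  claw=[10, 10, 10, 10, 10, 10, 10],
  slide=[
    [-0.001, 0.0192, 0],
    [-0.001, 0.0384, 0],
    [0.001, 0.0576, 0],
    [0.006, 0.0764, 0],
    [0.006, 0.0764, 0],
    [0.006, 0.0764, 0],
    [0.006, 0.0764, 0],
  ],
  yaw=[-0.0361, -0.0722, -0.1083, -0.1445, -0.1445, -0.1445, -0.1445],
)

```text
time: 15.77
tool_pos: [0.5835, 0.0482, 0.2811]
tcp_rot: [3.11, -0.436, 0.006]
wrist_force: [7.2, -3.1, -5.8]
width: 0.256
grip_force: 49.3
```

Emit:
drive_tool(
  claw=[10, 10, 10, 10, 10, 10, 10],
  slide=[
    [0, 0, -0.008],
    [0, 0, -0.016],
    [0, 0, -0.024],
    [0, 0, -0.032],
    [0, 0, -0.036],
    [0, 0, -0.036],
    [0, 0, -0.036],
  ],
  yaw=[0, 0, 0, 0, 0, 0, 0],
)

```text
time: 16.35
tool_pos: [0.5836, 0.0482, 0.2641]
tcp_rot: [3.11, -0.437, 0.006]
wrist_force: [5.7, -2.8, -1.2]
width: 0.262
grip_force: 49.8
```

Emit:
drive_tool(
  claw=[25, 35, 50, 60, 60, 60, 60, 60],
  slide=[
    [0, 0, 0],
    [0, 0, 0],
    [0, 0, 0],
    [0, 0, 0],
    [0, 0, 0.04],
    [0, 0, 0.1],
    [0, 0, 0.17],
    [0, 0, 0.24],
  ],
  yaw=[0, 0, 0, 0, 0, 0, 0, 0],
)

```text
time: 17.02
tool_pos: [0.5816, 0.049, 0.3834]
tcp_rot: [3.111, -0.437, -0.005]
wrist_force: [0.5, -1.1, -0.3]
width: 0.703
grip_force: 0.0
```

Emit:
drive_tool(
  claw=[60, 60, 60, 60, 60, 60, 60],
  slide=[
    [-0.08, -0.02, 0],
    [-0.16, -0.04, 0.02],
    [-0.24, -0.06, 0.04],
    [-0.3, -0.08, 0.04],
    [-0.34, -0.1, 0.04],
    [-0.34, -0.1, 0.04],
    [-0.34, -0.1, 0.04],
  ],
  yaw=[0, 0, 0, 0, 0, 0, 0],
)

```text
time: 17.6
tool_pos: [0.4113, -0.0013, 0.4034]
tcp_rot: [-3.111, 0.438, -0.001]
wrist_force: [0.4, 0.4, -0.0]
width: 0.705
grip_force: 0.0
```

```bash
python3 - <<'E'
from h import *
c=shot('top');im=c['color'][160:260,240:400,::-1]
cv2.imwrite('pics/g6.png',cv2.resize(im,None,fx=5,fy=5,interpolation=cv2.INTER_CUBIC))
np.set_printoptions(precision=4,suppress=True)
P=cloud(c)
for nm,x0,x1,y0,y1,z0,z1 in(('slim',.6,.7,.12,.22,.1,.13),('wide',.53,.63,.12,.22,.115,.14),('knob',.54,.62,-.05,.1,.1,.15)):
    m=(P[...,2]>z0)&(P[...,2]<z1)&(P[...,0]>x0)&(P[...,0]<x1)&(P[...,1]>y0)&(P[...,1]<y1);Q=P[m];print(nm,len(Q),*(np.percentile(Q,[2,50,98],axis=0) if len(Q) else ''))
print(bot.read_state()['tool_pos'])
E
```

```text
slim 391 [0.6016 0.1503 0.102 ] [0.6501 0.1686 0.1143] [0.6698 0.1866 0.1237]
wide 422 [0.5628 0.1558 0.1198] [0.5818 0.1744 0.1241] [0.6018 0.1933 0.127 ]
knob 137 [0.5716 0.0388 0.1035] [0.5809 0.05   0.1168] [0.5925 0.0612 0.1201]
[ 0.4122 -0.0011  0.4035]
```

View pics/g6.png

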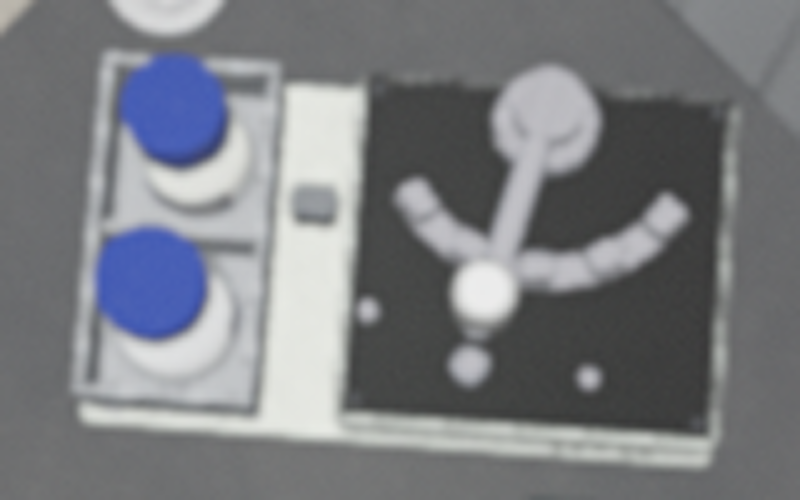

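Both bottles stand centred in their cells. The knob at crop (485,293) is in line with the stud, and its top is at z=0.117, the same as when parked, so the lever is fully down. Handing in.

```bash
python3 -c "
from workcell import bot
print(bot.finish_job())"
```

```text
the job is handed in; nothing more can be done
None
```

I've handed the job in, with no verdict shown: the last picture had the wide bottle upright in the front cell, the slim one in the back, and the lever down and released in the stud's notch, at about 18 s of the 67 s.

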